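# Change the foot in the drill jig and hold it for drilling

### The arm

A 6-joint arm with a two-finger parallel gripper is mounted at the origin on the work surface. World frame = base frame: x ahead of the robot, y to its left, z up, the work surface at z = 0. Lengths are in m, angles in rad, forces in N, time in s.
With the tool pointing down it reaches from about 0.25 to 0.775 m from the base axis. Payload 4 kg.
Tool frame: the origin (TCP) lies between the finger pads; the fingertips stand 14 mm ahead of it and the grasp point (between the pads) lies 5 mm behind it (nose_length is the distance from the TCP to the fingertips, in m); z points along the fingers, y is the line along which they close (so a half turn about z gives the same grasp; the last joint's range is limited). The gripper opens to 94 mm and grips with 3 to 60 N. Pads are 16 mm wide; open, the fingers measure 119 mm over their backs; the gripper's body (75 mm by 177 mm) begins 78 mm behind the grasp point.
Start: joints at [1.144, 0.087, 1.371, -0, 1.684, -0.103], TCP at [0.175, 0.521, 0.22] pointing down, gripper open.
Joint ranges: [-3.1, 3.1], [-0.76, 2.03], [0.27, 2.55], [-1.08, 4.22], [0.17, 2.65], [-2.57, 2.57]. Speed limits (rad/s): [2.79, 2.79, 3.14, 3.14, 3.14, 3.14].

### API

Orientations are given as [roll, pitch, yaw] about the fixed x, y, z axes, in that order (R = Rz(yaw) Ry(pitch) Rx(roll)).
In Python, from bench import * gives the robot as it stands.
- The arm moves only by the tool move_arm, never from a script. Its argument "steps" is one flat list of numbers, 7 for each row, row after row: the turn, a rotation vector about the world's x, y, z in rad, then the shift along the world's x, y, z in m, then the opening, from 0 (shut) to 1 (fully open). A call has 1 to 12 rows; each row is the pose to reach, as a shift and turn from the pose commanded when the call began; what a row does not reach only later rows make up. A row lasts 1/10 s, in which the tool goes at most 50 mm and 8.59 degrees, less where a joint would pass 70% of its speed; a pose out of reach is approached as far as the arm can. A call with a gripper value outside its range is refused whole. The fingers move at their own pace and stop on an object; the grip force is fixed at half the most. Time passes only in rows, so rows that repeat a pose let the fingers close. It gives the time, the measured TCP pose, the force, the opening and the grip force at its end, in the units of the state.
- get_obs(): the state, without advancing time (a new reading comes with each control period).
- snapshot(name): name is "scene" or "top"; returns (picture, depth): 480x640x3 uint8, red, green, blue; 480x640 float32, m along the optical axis (not along the pixel's ray), 0 where there is no reading.
- camera_model(name): a dict with "fx", "fy", "cx", "cy" (pixels), "k1" (the pictures are not rectified: a ray, as slopes to the right and down, at radius r is drawn at 1 + k1 r^2 times it, then the intrinsics apply), "rvec" (rotation vector, rad) and "tvec" (3), from world to camera coordinates, as OpenCV has them. Camera axes: x right, y down, z forward; pixel columns grow to the right and rows downward; lengths in m; the calibration is good to about 2 mm. A picture is of the moment at which its call begins. camera_model takes no time and is no camera call.
- close_job(): hands the job in; it is judged then, once.
Trained networks look in the newest picture that a camera, given by its name, has taken for a name from the list of things; names that differ only in an ending like _2 or _b are one class to them, and where a whole thing is asked for, a point or a joint stands for the part that bears it (a point fixed in the world has none). Each returns a list of dicts, best first, with "score" (0 to 1); they miss things now and then, are a little off and sometimes report something else, mostly with a low value. They report only what shows in the picture. A call takes as long as a camera call. They do not tell look-alikes from the thing itself.
- silhouettes(camera, target): "pixels" (480x640 bool, what is visible of it) and "uv" ([column, row] in pixels, amid what is visible of it).
- spot_point(camera, target): "uv" ([column, row] in pixels: a listed point, or the origin of a listed thing).
The state is a dict: "time": time; "joint_positions": joint angles; "qvel": joint speeds; "joint_torque": joint torques, N m; "tool_pos": TCP position; "ee_rot": TCP orientation; "wrist_force": force on the tool from outside, world axes, zero at the start; "wrist_torque": the same for the moment, N m; "width": finger opening in m; "finger_force": force on a finger pad.
Only numpy, scipy, OpenCV 4.12 (cv2) and the standard library are available. Lean on these libraries where they do the work, as an engineer would, in place of code of your own. Each camera call takes 0.05 s, during which the arm holds its last target. There are 200 camera calls.

### The job

Take the drilled orange foot out of the drill jig and lay it in the blue crate, then lay the blank foot in the jig, flat side up with its plain end under the bush plate, flush along the fence and up against the end stop. Finish while holding it there for the drill: one firm diagonal push, down onto the bed and back against the fence at once (about 20 N back and 15 N down), and do not let go. Set the feet down rather than drop them, and leave the other things on the bench where they are.

Things in the scene. Friction and masses are not known exactly. Their poses are not given: they have to be found in the camera images.
- jig: drill jig screwed to the bench. Origin: centre of its underside on the bench. x points across the bed to the back fence (away from the robot, turned up to 14 degrees), y along the fence, away from the stop, z up. Its parts do not move on it
- jig_bed: aluminium bed plate of the jig, 160 (x) x 260 (y) x 15 mm, same origin and axes as the jig: the bed's top is 15 mm over the bench. Dry metal, friction about 0.5 to 0.7: a foot pressed down hard before it touches the fence sticks where it is
- jig_fence: steel back fence on the bed, same origin and axes as the jig: a bar with its face (looking to -x) at x = +30 mm, 16 mm thick, its top 26 mm above the bed, from y = -100 to +125 mm
- jig_stop: dark steel end stop on the bed, same origin and axes as the jig: its face (looking to +y) at y = -100 mm, x from -30 to +30 mm, 30 mm high above the bed
- jig_bush: dark steel bush plate with the drill bush, same origin and axes as the jig: it stands on a block behind the fence and reaches over the stop end of the bed, y from -98 to -52 mm and x from -14 to +74 mm, underside 58 mm and top 70 mm (bush rim 76 mm) above the bed. A foot passes under it with 8 mm to spare
- drilled_foot: orange mounting foot, finished, lying in the jig at the start: folded 3 mm steel channel, open underneath, 50 wide (its x) x 150 long (its y) x 50 mm high, about 0.47 kg. Origin: centre of its underside. Two slots near its +y end and one round 10 mm hole near its -y end; in the jig its axes are along the jig's
- blank_foot: orange mounting foot still to be drilled, lying flat side up on the bench left or right of the jig: same sheet, size, weight and axes as the drilled one, with the two slots near its +y end, and nothing near its -y (plain) end, which belongs against the stop. Seated home its centre is 5 mm in x and -25 mm in y from the jig's origin, 15 mm above the bench
- blank_foot_end (a point): middle of the end face of the blank foot at its plain end (25 mm above its underside); same axes as the foot
- blank_foot_top (a point): middle of the blank foot's flat top face; same axes as the foot
- crate: blue open crate for finished feet, loose, 0.8 kg, on the bench on the other side of the jig: 260 (x) x 190 (y) x 75 mm high, walls and floor 5 mm thick. Origin: centre of its underside
- crate_floor (a point): centre of the crate's inner floor
- cordless_drill: cordless drill lying on its side, black and orange, about 190 x 230 x 65 mm, behind the jig; origin under the motor; a bystander
- pliers: pliers with orange handles lying flat, 150 mm long, 16 mm high, in front of the jig; origin at the pivot, x towards the jaws; a bystander
- screwdriver: screwdriver with a yellow handle lying flat, 150 mm long, in front of the jig; origin near its middle; a bystander
- gland1: white plastic cable gland, 25 mm across, 36 mm high, standing behind the jig on its left; a bystander
- gland2: white plastic cable gland, 25 mm across, 36 mm high, standing behind the jig on its right; a bystander
- spray_can: spray can, 64 mm across, 200 mm high, standing at the right side of the bench; a bystander
- tape_roll: grey roll of tape lying flat, 90 mm across, 48 mm high, behind right; a bystander
Mind the look-alikes: they are no part of the job. What is shaped like the drilled_foot but green is not meant.

How it is judged:
On the way:
1. the drilled foot lies in the crate, let go (x of drilled_foot in the frame of crate_floor between -0.13 and 0.13 m and y of drilled_foot in the frame of crate_floor between -0.095 and 0.095 m and height (world z) of drilled_foot below 0.06 m and contact force between drilled_foot and crate above 1 N and contact force between the fingers and drilled_foot below 0.2 N and linear speed of drilled_foot below 0.03 m/s), for 0.2 s.
At the end, for the whole second after the job is handed in: Drilled foot in the crate, untouched. Blank foot flat on the bed (2.5 mm), plain end within 3 mm of the stop, side within 2.5 mm of the fence and parallel (0.025 rad), at rest, the fingers pressing: over 9 N on the bed, 3 N on the fence, 5 N from the fingers (all of step 1 and y of blank_foot_end in the frame of jig between -0.103 and -0.097 m and x of blank_foot in the frame of jig between 0.0025 and 0.008 m and z of blank_foot in the frame of jig below 0.0175 m and angle between the y axis of blank_foot and the y axis of jig, either way round below 0.025 rad and angle between blank_foot's own z axis and vertical below 0.03 rad and contact force between blank_foot and jig_bed above 9 N and contact force between blank_foot and jig_fence above 3 N and contact force between blank_foot and the fingers above 5 N and linear speed of blank_foot below 0.01 m/s); the arm keeps its last pose, push and grip.
It fails at once if the drilled foot is dropped or thrown (faster than 0.6 m/s with no finger on it) (linear speed of drilled_foot above 0.6 m/s and contact force between the fingers and drilled_foot below 0.05 N).
It fails at once if the blank foot is dropped or thrown (faster than 0.6 m/s with no finger on it) (linear speed of blank_foot above 0.6 m/s and contact force between the fingers and blank_foot below 0.05 N).
It fails at once if a bystander on the bench is moved more than 30 mm (distance of any of cordless_drill, pliers, screwdriver, gland1, gland2, spray_can, tape_roll from where it was at the start of the episode above 0.03 m).
It also fails if it takes over 61 s, if anything falls off the work surface, if the arm or the gripper's body presses on something with over 40 N, if the wrist force passes 120 N, or if a joint passes its speed limit or range.

## Working session

There is one attempt and no reset: what is moved stays moved. The work goes in short steps, Python scripts to look and compute and a tool call to move; the robot and the scene stay as the last step left them, time stands still between calls to the robot, and variables do not carry over. Pictures are saved under pics/ and viewed, at most 10 in all, crops included, and the job is handed in when it is done.

Besides the shell and the picture viewer there is one more tool, called after "Emit:" in YAML: its name, and indented under it one key for each argument. move_arm: Moves the arm, as the interface text tells. Its arguments: {"type":"object","properties":{"steps":{"type":"array"}},"required":["steps"]}

```bash
mkdir -p pics
cat > h.py <<'E'
from bench import *
import numpy as np, cv2
def cloud(cam,depth):
    m=camera_model(cam); v,u=np.mgrid[0:480,0:640]
    xd=(u-m['cx'])/m['fx']; yd=(v-m['cy'])/m['fy']
    x,y=xd.copy(),yd.copy()
    for _ in range(15):
        s=1+m['k1']*(x*x+y*y); x=xd/s; y=yd/s
    P=np.stack([x*depth,y*depth,depth],-1)
    R=cv2.Rodrigues(np.array(m['rvec'],float))[0]
    W=(P-np.array(m['tvec']))@R
    W[depth<=0]=np.nan
    return W
E
python3 - <<'E'
from h import *
for c in ["scene","top"]:
    p,d=snapshot(c); cv2.imwrite(f'pics/{c}0.png',p[:,:,::-1]); np.save(f'{c}_d.npy',d);np.save(f'{c}_p.npy',p)
    W=cloud(c,d); np.save(f'{c}_W.npy',W)
    for t in ["drilled_foot","blank_foot","crate","jig","jig_fence","jig_stop","jig_bush"]:
        for s in silhouettes(c,t)[:3]:
            q=W[s['pixels']]; print(c,t,round(s['score'],2),np.round(s['uv']),s['pixels'].sum(),np.round(np.nanmedian(q,0),3))
print(get_obs())
E
```

```text
scene drilled_foot 0.95 [342. 274.] 1256 [ 0.564 -0.011  0.064]
scene drilled_foot 0.82 [287. 197.] 1000 [ 0.285 -0.274  0.048]
scene blank_foot 0.59 [238. 227.] 1587 [ 0.478 -0.332  0.042]
scene blank_foot 0.47 [303. 268.] 1266 [ 0.609 -0.087  0.078]
scene jig 0.87 [340. 291.] 5164 [0.595 0.005 0.017]
scene jig_fence 0.84 [352. 299.] 1080 [0.593 0.026 0.036]
scene jig_fence 0.19 [310. 346.] 5591 [0.777 0.003 0.05 ]
scene jig_bush 0.59 [303. 270.] 1200 [ 0.611 -0.087  0.08 ]
top drilled_foot 0.94 [406. 346.] 1434 [ 0.268 -0.284  0.05 ]
top drilled_foot 0.74 [297. 231.] 1180 [ 0.537 -0.026  0.064]
top blank_foot 0.76 [422. 266.] 1445 [ 0.451 -0.339  0.049]
top crate 0.56 [142. 278.] 9724 [0.422 0.365 0.007]
top crate 0.42 [328. 214.] 745 [ 0.573 -0.092  0.085]
top jig 0.58 [296. 238.] 5665 [ 0.535 -0.02   0.016]
top jig_fence 0.75 [273. 213.] 447 [0.582 0.038 0.041]
top jig_stop 0.69 [340. 230.] 257 [ 0.541 -0.13   0.045]
top jig_bush 0.74 [326. 214.] 708 [ 0.572 -0.093  0.085]
{'time': 0.8, 'joint_positions': array([ 1.14388678e+00,  8.71540349e-02,  1.37065639e+00,  1.33381237e-05,
        1.68364254e+00, -1.03129235e-01]), 'qvel': array([-0.00018959,  0.00055785,  0.00042763,  0.00152383, -0.00174338,
        0.00156262]), 'joint_torque': array([ 2.18236914e-04, -3.39993918e+01, -3.02577782e+01,  7.19891698e-02,
        2.34507368e-02,  2.13628641e-05]), 'tool_pos': array([0.17500636, 0.52143195, 0.21955318]), 'ee_rot': array([3.14145234e+00, 1.19786916e-06, 2.81781384e+00]), 'wrist_force': array([0.66130536, 0.28630676, 0.66785495]), 'wrist_torque': array([-0.00255348,  0.00435339, -0.01492746]), 'finger_force': 0.0, 'width': 0.09417822071153809}
```

View pics/top0.png

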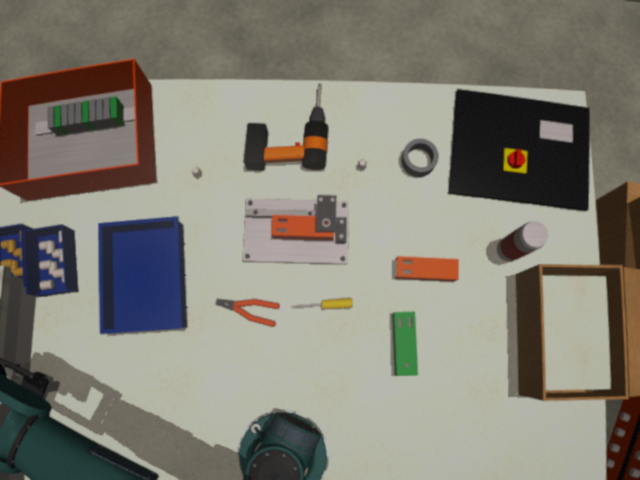

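View pics/scene0.png

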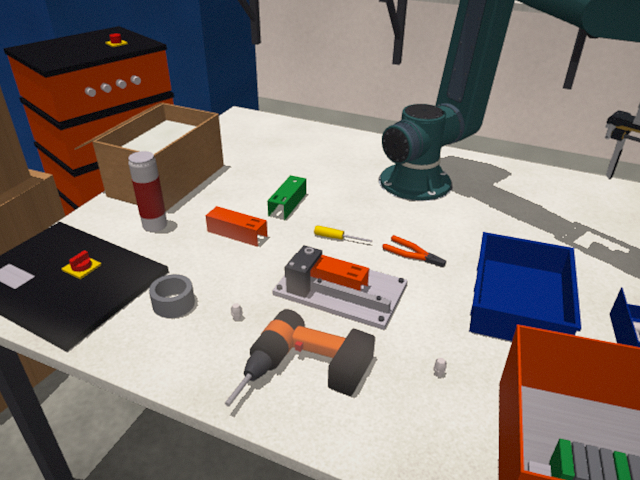

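The top view shows the drilled foot in the jig at (300,228) and the blank at (427,268) with its slots to the left (world +y). The crate is at (142,275) and the green look-alike at (404,344). Next I fit the poses precisely.

```bash
cat > fit.py <<'E'
from h import *
def rect(W,mask):
    q=W[mask]; q=q[~np.isnan(q).any(1)]
    c,s,a=cv2.minAreaRect((q[:,:2]*1000).astype(np.float32))
    return np.round(c,1),np.round(s,1),round(a,2),len(q),round(float(np.median(q[:,2]))*1000,1)
def box(W,x0,x1,y0,y1,z0,z1):
    return (W[...,0]>x0)&(W[...,0]<x1)&(W[...,1]>y0)&(W[...,1]<y1)&(W[...,2]>z0)&(W[...,2]<z1)
def clean(m):
    n,l,st,_=cv2.connectedComponentsWithStats(m.astype(np.uint8))
    return l==1+np.argmax(st[1:,4])
def orange(p):
    h=cv2.cvtColor(p,cv2.COLOR_RGB2HSV); return (h[...,0]<15)&(h[...,1]>140)&(h[...,2]>90)
E
cat > f1.py <<'E'
from fit import *
for c in ["scene","top"]:
    p=np.load(c+'_p.npy');W=np.load(c+'_W.npy')
    o=orange(p)
    print(c,'blanktop',rect(W,clean(o&box(W,.38,.56,-.45,-.22,.044,.056))))
    print(c,'blankall',rect(W,clean(o&box(W,.38,.56,-.45,-.22,.008,.06))))
    print(c,'drilledtop',rect(W,clean(o&box(W,.45,.7,-.2,.15,.058,.072))))
    b=box(W,.4,.72,-.2,.2,.010,.020); print(c,'bed',rect(W,clean(b)))
    b=box(W,.4,.72,-.2,.2,.036,.0455)&~o; print(c,'fence',rect(W,clean(b)))
    b=box(W,.4,.72,-.2,.0,.08,.090); print(c,'bush',rect(W,clean(b)))
    b=box(W,.2,.62,.2,.5,.068,.082); print(c,'craterim',rect(W,clean(b)))
    b=box(W,.2,.62,.2,.5,.003,.0075); bl=p[...,2].astype(int)>p[...,0]+50; print(c,'cratefloor',rect(W,clean(b&bl)))
    print(c,'crateall',rect(W,clean(bl&box(W,.2,.62,.2,.5,.003,.085))))
    print(c,'bench z',np.nanmedian(W[box(W,.3,.4,-.1,.1,-.02,.02)][:,2]))
E
python3 f1.py
```

```text
scene blanktop (array([ 456.3, -337.3]), array([153.1,  58.6]), 89.04, 756, 50.4)
scene blankall (array([ 457.4, -337.3]), array([153.1,  60.8]), 89.04, 1414, 46.5)
scene drilledtop (array([550., -17.]), array([114.5,  54.9]), 89.06, 837, 65.1)
scene bed (array([548.1, -16.5]), array([261.7, 166.7]), 89.83, 2428, 15.2)
scene fence (array([587.6,  -4.2]), array([ 50. , 223.7]), 9.35, 661, 40.7)
scene bush (array([577.2, -91.4]), array([48.4, 92.9]), 89.58, 553, 85.6)
scene craterim (array([420.5, 353.2]), array([279.6, 200.5]), 6.06, 1887, 74.1)
scene cratefloor (array([376.3, 351.6]), array([173. , 175.3]), 6.05, 3165, 4.8)
scene crateall (array([420.6, 352.6]), array([279.7, 199.2]), 6.04, 8479, 25.3)
scene bench z 0.0008983464140120629
top blanktop (array([ 453.5, -339.2]), array([147.4,  49. ]), 88.09, 1085, 50.2)
top blankall (array([ 453.5, -339.2]), array([147.4,  49. ]), 88.09, 1205, 50.0)
top drilledtop (array([545.8, -35.5]), array([146.,  52.]), 89.73, 918, 64.9)
top bed (array([519.2, -17. ]), array([260.5, 112.2]), 89.48, 2737, 15.1)
top fence (array([582.3,  19.7]), array([175.4,  17.5]), 89.92, 366, 40.9)
top bush (array([574.4, -93. ]), array([45.9, 89.6]), 89.7, 613, 85.2)
top craterim (array([417.8, 352. ]), array([271.7, 204.4]), 6.26, 1732, 74.6)
top cratefloor (array([417.9, 360.3]), array([243.8, 162.3]), 6.21, 3237, 5.2)
top crateall (array([417.7, 351.1]), array([267.3, 198.9]), 6.37, 5589, 6.8)
top bench z 0.0009861121594513594
```

```bash
cat >> fit.py <<'E'
def edges(W,mask,ax=1,n=14,trim=.12):
    # edges bounding in x, as lines along y (ax=1): returns (x at mid y, slope deg) for min and max edge
    q=W[mask]*1000; q=q[~np.isnan(q).any(1)]; t=q[:,ax]; s=q[:,1-ax]
    lo,hi=np.percentile(t,[1,99]); d=hi-lo; bins=np.linspace(lo+trim*d,hi-trim*d,n+1); r=[]
    for f in (2,98):
        X=[];Y=[]
        for a,b in zip(bins[:-1],bins[1:]):
            k=(t>=a)&(t<b)
            if k.sum()>4: X.append((a+b)/2);Y.append(np.percentile(s[k],f))
        X=np.array(X);Y=np.array(Y)
        for _ in range(3):
            c=np.polyfit(X,Y,1);e=abs(Y-np.polyval(c,X)); k=e<=max(1.5,2*np.median(e)); X=X[k];Y=Y[k]
        r+=[round(float(np.polyval(c,(lo+hi)/2)),1),round(float(np.degrees(np.arctan(c[0]))),2),len(X)]
    return r,round(float(lo),1),round(float(hi),1)
E
cat > f2.py <<'E'
from fit import *
for c in ["scene","top"]:
    p=np.load(c+'_p.npy');W=np.load(c+'_W.npy');o=orange(p)
    print(c,'blank',edges(W,clean(o&box(W,.38,.56,-.45,-.22,.044,.056))))
    print(c,'drilled',edges(W,clean(o&box(W,.45,.7,-.2,.15,.058,.072))))
    b=clean(box(W,.4,.72,-.2,.2,.010,.020)); print(c,'bed',edges(W,b),edges(W,b,0))
    print(c,'fence',edges(W,clean(box(W,.57,.72,-.03,.2,.036,.0455)&~o)))
    print(c,'stop',edges(W,clean(box(W,.47,.6,-.16,-.09,.042,.0480)&~o),0,8))
    b=clean(box(W,.4,.72,-.2,.0,.08,.090)); print(c,'bush',edges(W,b),edges(W,b,0))
E
python3 f2.py
```

```text
scene blank ([432.1, 1.31, 14, 482.5, 1.29, 13], -411.9, -264.1)
scene drilled ([525.6, -0.17, 11, 575.7, 1.16, 14], -71.2, 38.9)
scene bed ([549.9, -43.57, 6, 629.1, -0.22, 14], -142.6, 113.6) ([-37.5, -62.32, 7, 113.1, 0.5, 11], 471.5, 629.9)
scene fence ([576.8, 3.45, 10, 595.8, 0.27, 14], -28.4, 108.0)Traceback (most recent call last):
  File "f2.py", line 8, in <module>
    print(c,'stop',edges(W,clean(box(W,.47,.6,-.16,-.09,.042,.0480)&~o),0,8))
                   ~~~~~^^^^^^^^^^^^^^^^^^^^^^^^^^^^^^^^^^^^^^^^^^^^^^^^^^^^
  File "fit.py", line 24, in edges
    c=np.polyfit(X,Y,1);e=abs(Y-np.polyval(c,X)); k=e<=max(1.5,2*np.median(e)); X=X[k];Y=Y[k]
    raise TypeError("expected non-empty vector for x")
TypeError: expected non-empty vector for x
```

```bash
sed -i '/stop/d; s/"scene","top"/"top"/' f2.py; python3 f2.py
```

```text
top blank ([430.4, 1.93, 14, 476.0, 1.98, 13], -411.7, -266.4)
top drilled ([521.1, 0.64, 14, 570.0, -0.8, 11], -105.4, 36.4)
top bed ([465.2, 0.54, 14, 532.8, 14.51, 14], -144.4, 110.8) ([-97.0, 67.07, 14, 108.2, 5.5, 12], 464.3, 573.7)
top fence ([575.8, -2.16, 10, 589.6, -1.17, 14], -28.5, 106.9)
top bush ([531.7, -0.32, 12, 615.3, 3.06, 12], -115.7, -70.3) ([-114.0, 0.09, 13, -71.6, 1.04, 14], 530.0, 617.5)
```

Emit:
move_arm:
  steps: [0, 0, -1.247, 0.372, -0.559, -0.05, 1, 0, 0, -1.247, 0.372, -0.559, -0.05, 1, 0, 0, -1.247, 0.372, -0.559, -0.05, 1, 0, 0, -1.247, 0.372, -0.559, -0.05, 1, 0, 0, -1.247, 0.372, -0.559, -0.05, 1, 0, 0, -1.247, 0.372, -0.559, -0.05, 1, 0, 0, -1.247, 0.372, -0.559, -0.05, 1, 0, 0, -1.247, 0.372, -0.559, -0.05, 1, 0, 0, -1.247, 0.372, -0.559, -0.05, 1, 0, 0, -1.247, 0.372, -0.559, -0.05, 1, 0, 0, -1.247, 0.372, -0.559, -0.05, 1, 0, 0, -1.247, 0.372, -0.559, -0.05, 1]

```text
time: 2.0
tool_pos: [0.5074, 0.0213, 0.1751]
ee_rot: [3.141, -0.0, 1.57]
wrist_force: [1.6, 1.0, 0.8]
width: 0.094
finger_force: 0.0
```

Emit:
move_arm:
  steps: [0, 0, 0, 0.04, -0.06, 0, 1, 0, 0, 0, 0.04, -0.06, 0, 1, 0, 0, 0, 0.04, -0.06, -0.04, 1, 0, 0, 0, 0.04, -0.06, -0.08, 1, 0, 0, 0, 0.04, -0.06, -0.08, 1, 0, 0, 0, 0.04, -0.06, -0.08, 1]

```text
time: 2.6
tool_pos: [0.5461, -0.0366, 0.0949]
ee_rot: [-3.14, -0.0, 1.571]
wrist_force: [0.5, -0.5, 0.9]
width: 0.0939
finger_force: 0.0
```

Run:
```python
from fit import *
p,d=snapshot("scene"); cv2.imwrite('pics/s1.png',cv2.resize(p[210:350,240:440,::-1],None,fx=4,fy=4))
print(get_obs()['tool_pos'],get_obs()['ee_rot'])
```

```text
[ 0.54743143 -0.03667109  0.09671643] [3.13920797e+00 3.39434423e-04 1.57109622e+00]
```

View pics/s1.png

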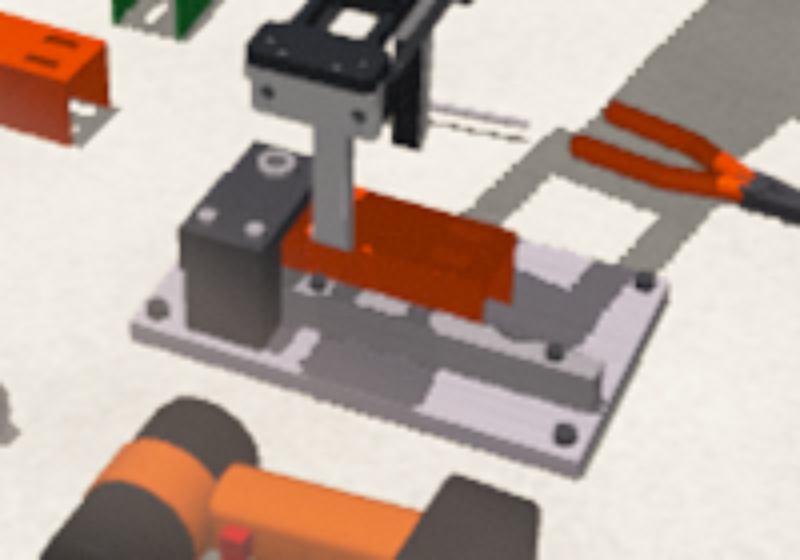

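The fingers straddle the drilled foot. Next I lower and close.

Emit:
move_arm:
  steps: [0, 0, 0, 0, 0, -0.02, 1, 0, 0, 0, 0, 0, -0.036, 1, 0, 0, 0, 0, 0, -0.036, 1, 0, 0, 0, 0, 0, -0.036, 0.5, 0, 0, 0, 0, 0, -0.036, 0.3, 0, 0, 0, 0, 0, -0.036, 0.3, 0, 0, 0, 0, 0, -0.036, 0.3, 0, 0, 0, 0, 0, -0.036, 0.3, 0, 0, 0, 0, 0, -0.036, 0.3, 0, 0, 0, 0, 0, -0.036, 0.3]

```text
time: 3.65
tool_pos: [0.5472, -0.0367, 0.0593]
ee_rot: [3.14, 0.0, 1.571]
wrist_force: [2.1, 0.6, 0.4]
width: 0.0499
finger_force: 30.0
```

Emit:
move_arm:
  steps: [0, 0, 0, -0.002, 0, 0.004, 0.3, 0, 0, 0, -0.004, 0.005, 0.004, 0.3, 0, 0, 0, -0.006, 0.03, 0.004, 0.3, 0, 0, 0, -0.006, 0.06, 0.004, 0.3, 0, 0, 0, -0.006, 0.075, 0.006, 0.3, 0, 0, 0, -0.006, 0.08, 0.03, 0.3, 0, 0, 0, -0.006, 0.08, 0.07, 0.3, 0, 0, 0, -0.006, 0.1, 0.11, 0.3, 0, 0, 0.05, -0.03, 0.14, 0.11, 0.3, 0, 0, 0.1, -0.06, 0.18, 0.11, 0.3, 0, 0, 0.108, -0.09, 0.22, 0.11, 0.3]

```text
time: 4.75
tool_pos: [0.4552, 0.1842, 0.1689]
ee_rot: [-3.141, 0.0, 1.679]
wrist_force: [0.7, 0.5, -4.1]
width: 0.0501
finger_force: 30.0
```

Emit:
move_arm:
  steps: [0, 0, 0, -0.01, 0.04, 0, 0.3, 0, 0, 0, -0.02, 0.085, 0, 0.3, 0, 0, 0, -0.03, 0.13, 0, 0.3, 0, 0, 0, -0.035, 0.16, 0, 0.3, 0, 0, 0, -0.035, 0.169, 0, 0.3, 0, 0, 0, -0.035, 0.169, -0.01, 0.3, 0, 0, 0, -0.035, 0.169, -0.04, 0.3, 0, 0, 0, -0.035, 0.169, -0.07, 0.3, 0, 0, 0, -0.035, 0.169, -0.1, 0.3, 0, 0, 0, -0.035, 0.169, -0.113, 0.3, 0, 0, 0, -0.035, 0.169, -0.115, 0.3, 0, 0, 0, -0.035, 0.169, -0.115, 0.3]

```text
time: 5.95
tool_pos: [0.4221, 0.3517, 0.0544]
ee_rot: [3.141, 0.0, 1.678]
wrist_force: [-0.1, 0.3, -5.3]
width: 0.0495
finger_force: 30.0
```

Emit:
move_arm:
  steps: [0, 0, 0, 0, 0, -0.002, 0.3, 0, 0, 0, 0, 0, -0.004, 0.3, 0, 0, 0, 0, 0, -0.005, 0.3, 0, 0, 0, 0, 0, -0.006, 0.3, 0, 0, 0, 0, 0, -0.006, 0.3]

```text
time: 6.45
tool_pos: [0.4219, 0.3526, 0.0493]
ee_rot: [3.14, -0.001, 1.679]
wrist_force: [-1.0, -1.7, 3.0]
width: 0.0498
finger_force: 30.0
```

Emit:
move_arm:
  steps: [0, 0, 0, 0, 0, 0, 0.6, 0, 0, 0, 0, 0, 0, 0.85, 0, 0, 0, 0, 0, 0, 0.85, 0, 0, 0, 0, 0, 0, 0.85, 0, 0, 0, 0, 0, 0.03, 0.85, 0, 0, 0, 0, 0, 0.07, 0.85, 0, 0, 0, 0, 0, 0.11, 0.85, 0, 0, 0, 0, -0.03, 0.13, 0.9, 0, 0, 0, 0, -0.08, 0.13, 0.95, 0, 0, 0, 0, -0.13, 0.13, 1, 0, 0, 0, 0, -0.18, 0.13, 1]

```text
time: 7.55
tool_pos: [0.4213, 0.1709, 0.1783]
ee_rot: [3.14, 0.0, 1.68]
wrist_force: [0.8, -0.8, 0.2]
width: 0.0934
finger_force: 0.0
```

Run:
```python
from fit import *
for c in ["scene","top"]:
    p,d=snapshot(c); cv2.imwrite(f'pics/{c}1.png',p[:,:,::-1]); W=cloud(c,d); np.save(c+'_W1.npy',W);np.save(c+'_p1.npy',p)
    o=orange(p); print(c,rect(W,clean(o&box(W,.25,.58,.25,.45,.0,.07))))
    print(c,'blank',rect(W,clean(o&box(W,.38,.56,-.45,-.22,.044,.056))),edges(W,clean(o&box(W,.38,.56,-.45,-.22,.044,.056))))
    b=box(W,.4,.72,-.2,.2,.011,.019)
    print(c,'bed',edges(W,clean(b)),edges(W,clean(b),0)); print(c,'fence',edges(W,clean(box(W,.56,.62,-.06,.2,.036,.046))))
    # stop
    for y in (): pass
o=get_obs();print(o['tool_pos'],o['ee_rot'],o['time'])
```

```text
scene (array([401.9, 351.4]), array([104.1, 149.6]), 5.6, 2374, 48.4)
scene blank (array([ 457. , -337.8]), array([151.8,  56.1]), 88.58, 746, 50.5) ([432.3, 3.73, 10, 482.6, 0.97, 14], -411.4, -264.4)
scene bed ([471.9, 0.35, 9, 628.6, -0.14, 14], -140.7, 113.3) ([-87.9, 6.64, 7, 111.8, 1.35, 13], 469.6, 629.6)
scene fence ([578.8, 1.17, 10, 595.5, 0.41, 14], -58.3, 107.7)
top (array([421. , 303.2]), array([45.8, 50. ]), 10.43, 315, 55.0)
top blank (array([ 453.3, -339.2]), array([147.4,  49.1]), 88.18, 1089, 50.4) ([430.2, 1.88, 14, 476.2, 1.87, 14], -411.1, -266.5)
top bed ([465.9, 0.38, 14, 566.1, 9.91, 14], -143.7, 110.1) ([-115.7, 48.79, 14, 107.2, 1.81, 10], 464.9, 574.4)
top fence ([574.5, 0.27, 14, 589.4, 0.0, 14], -57.9, 106.6)
[0.42174282 0.16760957 0.17825986] [3.14064565e+00 2.21348662e-03 1.67135023e+00] 7.65
```

View pics/top1.png

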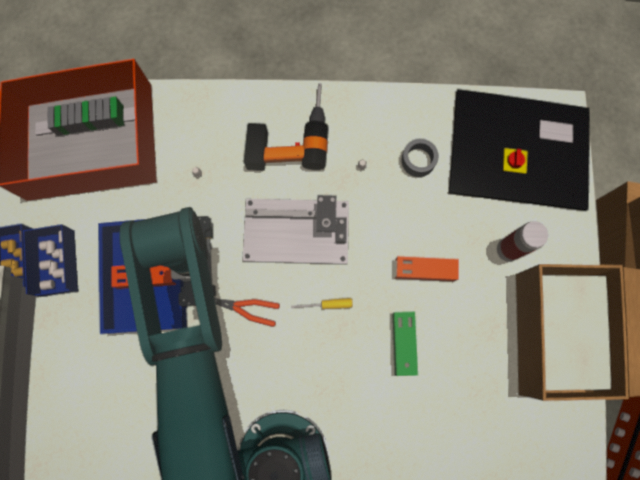

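Emit:
move_arm:
  steps: [0, 0, -0.06, 0.003, -0.05, 0, 1, 0, 0, -0.13, 0.006, -0.1, 0, 1, 0, 0, -0.13, 0.01, -0.15, 0, 1, 0, 0, -0.13, 0.013, -0.2, 0, 1, 0, 0, -0.13, 0.016, -0.25, 0, 1, 0, 0, -0.13, 0.02, -0.3, 0, 1, 0, 0, -0.13, 0.023, -0.35, 0, 1, 0, 0, -0.13, 0.026, -0.4, 0, 1, 0, 0, -0.13, 0.03, -0.45, 0, 1, 0, 0, -0.13, 0.033, -0.49, 0, 1, 0, 0, -0.13, 0.033, -0.506, -0.04, 1, 0, 0, -0.13, 0.033, -0.506, -0.08, 1]

```text
time: 8.85
tool_pos: [0.4561, -0.3368, 0.0981]
ee_rot: [3.138, 0.003, 1.546]
wrist_force: [0.5, 0.7, -0.7]
width: 0.094
finger_force: 0.0
```

Emit:
move_arm:
  steps: [0, 0, 0, 0, 0, -0.025, 1, 0, 0, 0, 0, 0, -0.05, 1, 0, 0, 0, 0, 0, -0.054, 1, 0, 0, 0, 0, 0, -0.054, 0.6, 0, 0, 0, 0, 0, -0.054, 0.3, 0, 0, 0, 0, 0, -0.054, 0.3, 0, 0, 0, 0, 0, -0.054, 0.3, 0, 0, 0, 0, 0, -0.054, 0.3, 0, 0, 0, 0, 0, -0.054, 0.3, 0, 0, 0, 0, 0, -0.054, 0.3]

```text
time: 9.85
tool_pos: [0.4548, -0.3339, 0.0445]
ee_rot: [3.141, 0.0, 1.548]
wrist_force: [0.2, -0.3, 2.4]
width: 0.0498
finger_force: 30.0
```

Emit:
move_arm:
  steps: [0, 0, 0, 0, 0, 0.03, 0.3, 0, 0, 0, 0, 0, 0.08, 0.3, 0, 0, 0.02, 0.01, 0.04, 0.115, 0.3, 0, 0, 0.02, 0.02, 0.08, 0.115, 0.3, 0, 0, 0.02, 0.03, 0.12, 0.115, 0.3, 0, 0, 0.02, 0.04, 0.16, 0.115, 0.3, 0, 0, 0.02, 0.05, 0.2, 0.115, 0.3, 0, 0, 0.02, 0.06, 0.24, 0.115, 0.3, 0, 0, 0.02, 0.07, 0.28, 0.115, 0.3, 0, 0, 0.02, 0.08, 0.32, 0.115, 0.3, 0, 0, 0.02, 0.085, 0.36, 0.115, 0.3, 0, 0, 0.02, 0.085, 0.376, 0.115, 0.3]

```text
time: 11.05
tool_pos: [0.5385, 0.046, 0.1568]
ee_rot: [-3.138, -0.002, 1.573]
wrist_force: [-0.1, -0.4, -4.9]
width: 0.0498
finger_force: 30.0
```

Run:
```python
from fit import *
o=get_obs();t=o['tool_pos']
for c in ["scene","top"]:
    p,d=snapshot(c); cv2.imwrite(f'pics/{c}2.png',p[:,:,::-1]); W=cloud(c,d)
    o_=orange(p); m=clean(o_&box(W,.45,.65,-.1,.17,t[2]-.03,t[2]+.02)); print(c,rect(W,m),edges(W,m))
print(t,o['ee_rot'])
```

```text
scene (array([540.8,  41.4]), array([151.4,  57.7]), 89.34, 1804, 159.5) ([517.6, -1.59, 8, 567.1, 0.45, 14], -32.8, 115.8)
top (array([536.2,  -6.8]), array([51.4, 53.3]), 0.11, 542, 161.8) ([511.4, 0.47, 14, 559.3, -1.21, 14], -33.1, 18.6)
[0.5384538  0.04597882 0.15679184] [-3.13768991e+00 -2.04015050e-03  1.57256196e+00]
```

View pics/scene2.png

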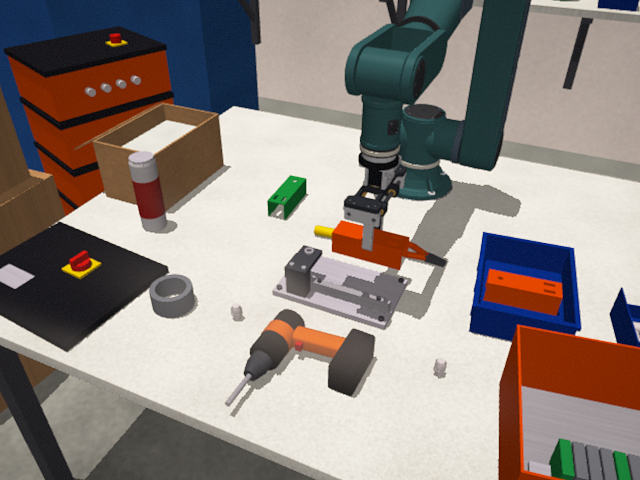

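The blank is held level above the jig at (370,243), slots towards the left (+y), and the drilled foot is in the crate. Next I descend with the foot clear of the fence and the bush.

Emit:
move_arm:
  steps: [0, 0, 0, 0, 0, -0.02, 0.3, 0, 0, 0, 0, 0, -0.05, 0.3, 0, 0, 0, 0, 0, -0.08, 0.3, 0, 0, 0, 0, 0, -0.09, 0.3, 0, 0, 0, 0, 0, -0.092, 0.3, 0, 0, 0, 0, 0, -0.092, 0.3, 0, 0, 0, 0, 0, -0.092, 0.3, 0, 0, 0, 0, 0, -0.092, 0.3]

```text
time: 11.95
tool_pos: [0.5408, 0.0421, 0.0689]
ee_rot: [3.138, 0.0, 1.569]
wrist_force: [0.6, -0.1, -4.8]
width: 0.0501
finger_force: 30.0
```

Emit:
move_arm:
  steps: [0, 0, 0, 0, 0, -0.003, 0.3, 0, 0, 0, 0, 0, -0.006, 0.3, 0, 0, 0, 0, 0, -0.006, 0.3, 0, 0, 0, 0, -0.01, -0.006, 0.3, 0, 0, 0, 0, -0.025, -0.006, 0.3, 0, 0, 0, 0, -0.04, -0.006, 0.3, 0, 0, 0, 0, -0.055, -0.006, 0.3, 0, 0, 0, 0, -0.065, -0.006, 0.3, 0, 0, 0, 0, -0.07, -0.006, 0.3, 0, 0, 0, 0, -0.071, -0.006, 0.3, 0, 0, 0, 0, -0.071, -0.006, 0.3]

```text
time: 13.05
tool_pos: [0.5395, -0.0287, 0.0609]
ee_rot: [3.142, -0.0, 1.568]
wrist_force: [-0.1, 0.5, -4.8]
width: 0.0498
finger_force: 30.0
```

Emit:
move_arm:
  steps: [0, 0, 0, 0, -0.002, 0, 0.3, 0, 0, 0, 0, -0.004, 0, 0.3, 0, 0, 0, 0, -0.005, 0, 0.3, 0, 0, 0, 0, -0.006, 0, 0.3, 0, 0, 0, 0, -0.007, 0, 0.3, 0, 0, 0, 0, -0.007, 0, 0.3]

```text
time: 13.65
tool_pos: [0.5395, -0.0358, 0.061]
ee_rot: [3.141, 0.0, 1.569]
wrist_force: [-0.5, -0.7, -5.3]
width: 0.0497
finger_force: 30.0
```

Emit:
move_arm:
  steps: [0, 0, 0, 0, -0.001, 0, 0.3, 0, 0, 0, 0, -0.002, 0, 0.3, 0, 0, 0, 0, -0.003, 0, 0.3, 0, 0, 0, 0, -0.003, 0, 0.3]

```text
time: 14.05
tool_pos: [0.5394, -0.0365, 0.0612]
ee_rot: [-3.141, -0.004, 1.569]
wrist_force: [-0.7, 6.7, -3.1]
width: 0.0495
finger_force: 30.0
```

Emit:
move_arm:
  steps: [0, 0, 0, 0.002, 0.001, 0, 0.3, 0, 0, 0, 0.004, 0.001, 0, 0.3, 0, 0, 0, 0.006, 0.001, 0, 0.3, 0, 0, 0, 0.008, 0.001, 0, 0.3, 0, 0, 0, 0.009, 0.001, 0, 0.3, 0, 0, 0, 0.01, 0.001, 0, 0.3, 0, 0, 0, 0.011, 0.001, 0, 0.3, 0, 0, 0, 0.011, 0.001, 0, 0.3]

```text
time: 14.85
tool_pos: [0.5492, -0.0365, 0.0601]
ee_rot: [-3.138, -0.003, 1.569]
wrist_force: [-2.8, 4.3, -5.5]
width: 0.0497
finger_force: 30.0
```

Emit:
move_arm:
  steps: [0, 0, 0, 0.001, 0, 0, 0.3, 0, 0, 0, 0.002, 0, 0, 0.3, 0, 0, 0, 0.003, 0, 0, 0.3, 0, 0, 0, 0.003, 0, 0, 0.3]

```text
time: 15.25
tool_pos: [0.5514, -0.0365, 0.0601]
ee_rot: [-3.136, -0.002, 1.569]
wrist_force: [-4.2, 4.4, -3.0]
width: 0.0503
finger_force: 30.0
```

Run:
```python
from h import *
import time
for i in range(3):
    snapshot("scene"); o=get_obs(); print(o['tool_pos'],o['ee_rot'],o['wrist_force'],o['wrist_torque'])
```

```text
[ 0.55137578 -0.03654412  0.06006865] [-3.13601281e+00 -2.39362888e-03  1.56916926e+00] [-4.17378465  5.18596173 -3.54495387] [0.89213081 1.00815458 0.00952332]
[ 0.55137874 -0.03650836  0.0600667 ] [-3.13606361e+00 -2.41809885e-03  1.56920515e+00] [-5.02274989  5.37371003 -3.75171383] [0.92412313 1.02003581 0.01539011]
[ 0.55136459 -0.03652404  0.06008195] [-3.13605398e+00 -2.38720477e-03  1.56919631e+00] [-4.4020434   4.60889811 -2.87953816] [0.95439305 1.05061019 0.03623423]
```

Emit:
move_arm:
  steps: [0, 0, 0, 0.001, 0, 0, 0.3, 0, 0, 0, 0.002, 0, 0, 0.3, 0, 0, 0, 0.003, 0, 0, 0.3, 0, 0, 0, 0.003, 0, 0, 0.3]

```text
time: 15.8
tool_pos: [0.5517, -0.0365, 0.0602]
ee_rot: [-3.129, -0.002, 1.57]
wrist_force: [-12.3, 4.8, 2.6]
width: 0.0499
finger_force: 30.0
```

Emit:
move_arm:
  steps: [0, -0.004, 0, 0.001, 0, -0.001, 0.3, 0, -0.008, 0, 0.0015, 0, -0.0015, 0.3, 0, -0.012, 0, 0.002, 0, -0.002, 0.3, 0, -0.015, 0, 0.002, 0, -0.0025, 0.3, 0, -0.015, 0, 0.002, 0, -0.0025, 0.3, 0, -0.015, 0, 0.002, 0, -0.0025, 0.3]

```text
time: 16.4
tool_pos: [0.5515, -0.0364, 0.0596]
ee_rot: [-3.14, -0.002, 1.57]
wrist_force: [-20.5, 5.4, 14.0]
width: 0.0499
finger_force: 30.0
```

```bash
cat > look.py <<'E'
from fit import *
import sys
n=sys.argv[1]
for c in ["scene","top"]:
    p,d=snapshot(c); W=cloud(c,d); o=orange(p)
    if c=="scene": cv2.imwrite(f'pics/s{n}.png',cv2.resize(p[210:350,240:440,::-1],None,fx=4,fy=4))
    print(c,'foot',edges(W,clean(o&box(W,.45,.7,-.2,.15,.058,.072))),'fence',edges(W,clean(box(W,.56,.62,-.06,.2,.036,.046)&~o)))
    m=clean(o&box(W,.45,.7,-.2,.15,.058,.072)); q=W[m]; A=np.c_[q[:,:2]-q[:,:2].mean(0),np.ones(len(q))]; print('plane',np.linalg.lstsq(A,q[:,2],rcond=None)[0].round(4))
o=get_obs(); print(o['tool_pos'],o['ee_rot'],o['wrist_force'],o['wrist_torque'],o['time'])
E
python3 look.py 3
```

```text
scene foot ([530.4, -1.78, 10, 579.3, 0.46, 10], -39.8, 33.8) fence ([577.5, 1.1, 12, 595.7, 0.62, 14], -57.3, 107.5)
plane [-0.034  -0.0101  0.0649]
top foot ([526.6, -10.57, 5, 570.2, -17.44, 6], 4.6, 30.2) fence ([577.2, -15.59, 4, 587.8, 4.21, 4], 14.9, 47.6)
plane [-0.01   -0.0546  0.0648]
[ 0.55150572 -0.03645903  0.05958001] [-3.13996331e+00 -2.08158321e-03  1.57009669e+00] [-21.04870545   5.91567872  13.70041876] [0.87217754 4.09819069 0.2121045 ] 16.5
```

View pics/s3.png

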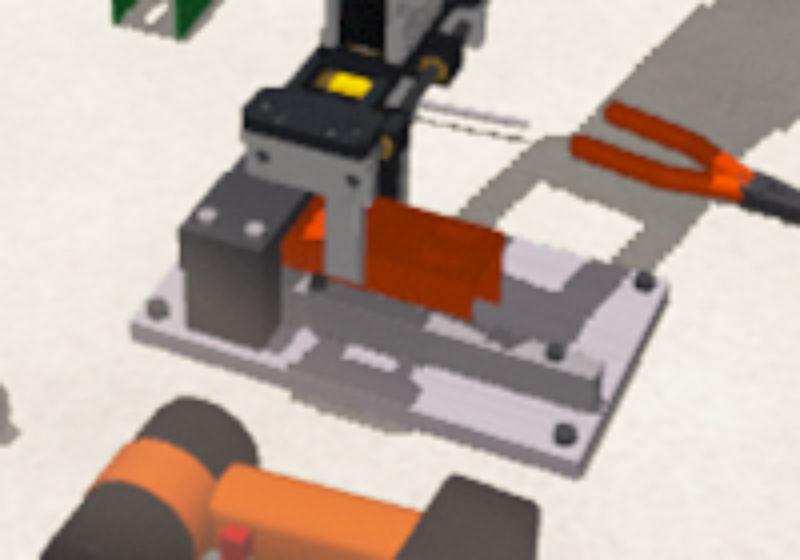

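The blank is flush along the fence and up against the stop. The push reads about 21 N back and 14 N down and is steady, with the yaw moment near zero. I hand it in.

```bash
python3 -c "
from bench import *
print(close_job())"
```

```text
the job is handed in; nothing more can be done
None
```

I handed the job in with the drilled foot in the crate and the blank foot held in the jig against the fence and stop, pushed about 21 N back and 14 N down; no verdict came back.

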